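# Pack the castor repair tray

## Task

Pack the four castor repair parts from the cardboard sheet into the wooden tray, each inside the raised outline made for it: the long bolt lying lengthways in the rectangle, the large nut flat in the hexagon, the castor wheel flat in the big ring and the spacer tube standing upright in the small ring. Each part must rest on the floor inside its outline, not on the rim. Leave the short bolt and the small nut lying where they are on the cardboard.

Things in the scene. Friction and masses are not known exactly. Their poses are not given: they have to be found in the camera images.
- long_bolt_mid (a point): The long steel hex bolt, loose, lying on the cardboard: 95 mm long overall, shank 16 mm diameter, hexagonal head 24 mm across flats and 10 mm thick at its -x end. The point is mid-length on the bolt, 10.2 mm above the surface it lies on. Its x axis runs along the bolt (level, head at -x), z is up.
- large_nut_mid (a point): The large steel hex nut, loose, lying flat: 46 mm across flats, 24 mm high, 29 mm hole. The point is the nut's centre, half-way up (12 mm above its underside). z is the hole's axis, up; x is square to a pair of flats (the others at 60 degree steps).
- wheel_mid (a point): The castor wheel (dark tyre, pale hub), loose, lying flat on its side: 50 mm diameter, 24 mm high. The point is its centre, 12 mm above its underside; z is its axle axis, up.
- tube_mid (a point): The spacer tube, plain aluminium, loose, standing upright: 34 mm outer diameter, 22 mm bore, 42 mm tall. The point is its centre, 21 mm above its underside; z is its axis, up.
- short_bolt_mid (a point): Look-alike that does not belong: a short steel hex bolt, 58 mm long, same shank (16 mm) and head (24 mm) as the long one. The point is mid-length on it, x along it with the head at -x. To be left alone.
- small_nut_mid (a point): Look-alike that does not belong: a small steel hex nut, 30 mm across flats, 16 mm high. The point is its centre, 8 mm above its underside. To be left alone.
- place_rectangle: Place for the long bolt: fixed grey plate (130 mm in x, 84 mm in y) with a white rim 4 mm high, 3 mm thick round a rectangle 115 mm (x) by 40 mm (y) inside; the rim is open over the middle 40 mm of each long side, for fingers. Origin at its centre on the floor surface; x lengthways, z up.
- place_hexagon: Place for the large nut: fixed plate (130 mm in x, 84 mm in y) with a rim 4 mm high and 3 mm thick round a hexagon 66 mm across flats inside. Origin at its centre on the floor surface; x along the plate's length and square to a pair of flats, z up. The four plates lie two by two in one fixed wooden tray (288 x 196 mm, walls 22 mm and plate floors 10 mm over the bench), axes parallel, in any arrangement.
- place_big_ring: Place for the castor wheel: fixed plate (130 mm in x, 84 mm in y) with a round rim 4 mm high and 3 mm thick, 74 mm inside diameter. Origin at its centre on the floor surface; x along the plate's length, z up.
- place_small_ring: Place for the spacer tube: fixed plate (130 mm in x, 84 mm in y) with a round rim 4 mm high and 3 mm thick, 52 mm inside diameter. Origin at its centre on the floor surface; x along the plate's length, z up.
There are look-alikes about, which are no part of the job. Leave any blue look-alike of the part that bears large_nut_mid alone.

How it is judged:
By the outcome, as a careful person would: the job done as asked, in the order asked, and still so for the second after the job is handed in, with the robot touching nothing.
It also fails if it takes over 96 s, if anything falls off the work surface, if the arm or the gripper's body presses on something with over 40 N, if the wrist force passes 120 N, or if a joint passes its speed limit or range.

## Robot

A 6-joint arm with a two-finger parallel gripper is mounted at the origin on the work surface. World frame = base frame: x ahead of the robot, y to its left, z up, the work surface at z = 0. Lengths are in m, angles in rad, forces in N, time in s.
With the tool pointing down it reaches from about 0.2 to 0.875 m from the base axis. Payload 3.4 kg.
Tool frame: the origin (TCP) lies on the mounting face of the last link; the fingertips stand tips_ahead ahead of it and the grasp point (between the pads) lies 180 mm ahead of it (tips_ahead is the distance from the TCP to the fingertips, in m); z points along the fingers, y is the line along which they close (so a half turn about z gives the same grasp; the last joint's range is limited). The gripper opens to 94 mm and grips with 3 to 60 N. Pads are 16 mm wide; open, the fingers measure 119 mm over their backs; the gripper's body (75 mm by 177 mm) begins 78 mm behind the grasp point.
Start: joints at [-1.307, 0.276, 1.505, -0, 1.361, -0.121], TCP at [0.216, -0.533, 0.405] pointing down, gripper open.
Joint ranges: [-2.89, 2.89], [-0.75, 2.08], [0.22, 2.7], [-1.18, 4.32], [0.11, 2.71], [-2.7, 2.7]. Speed limits (rad/s): [2.57, 2.57, 3.14, 3.14, 3.14, 3.14].

## Interface

Orientations are given as a unit quaternion [w, x, y, z].
In Python, from cell import * gives the robot as it stands.
- The arm moves only by the tool arm_command, never from a script. Its argument "targets" is a list of rows, each a list of 3 entries, a list of its own where there are three numbers: the finger opening in m, from 0 to 0.094, then the shift along the tool's x, y, z in m, then the turn, a rotation vector about the tool's x, y, z in rad. In form: [[hand, [x, y, z], [ax, ay, az]], ...]. A call has 1 to 8 rows; each row shifts and turns the commanded pose from where the row before left it, along the tool's axes as they then stand; what a row does not reach is not made up. A row lasts 1/8 s, in which the tool goes at most 62.5 mm and 10.7 degrees, less where a joint would pass 70% of its speed; a pose out of reach is approached as far as the arm can. A call is refused whole if a number of a shift passes 0.0625 or a number of a turn 0.188, either way. A call with a gripper value outside its range is refused whole. The fingers move at their own pace and stop on an object; "grip_force" is the grip in N (left out, the last holds). Time passes only in rows, so rows that do not move let the fingers close. It gives the time, the measured TCP pose, the force, the opening and the grip force at its end, in the units of the state.
- observe(): the state, without advancing time (a new reading comes with each control period).
- read_camera(name): name is "scene" or "top" or "wrist"; returns a dict with "img" (384x512x3 uint8, blue, green, red), "camera_matrix" (3x3 intrinsics, pixels), "dist_coeffs" ([k1, k2, p1, p2, k3] as OpenCV has them; the pictures are not rectified), "eye" and "rotation" of the camera in the world; the wrist camera has in their place "T_tool_cam" (4x4, takes a point from camera to tool coordinates, whose origin is the TCP and whose axes are the flange's). Camera axes: x right, y down, z forward; pixel columns grow to the right and rows downward; lengths in m; the calibration is good to about 2 mm. A picture is of the moment at which its call begins: read the wrist's pose just before it. There is no depth.
- hand_in(): hands the job in; it is judged then, once.
The state is a dict: "time_s": time; "q": joint angles; "dq": joint speeds; "joint_torque": joint torques, N m; "tool_pos": TCP position; "orientation": TCP orientation; "wrist_force": force on the tool from outside, world axes, zero at the start; "torque": the same for the moment, N m; "finger_gap": finger opening in m; "grip_force": force on a finger pad.
Only numpy, scipy, OpenCV 4.12 (cv2) and the standard library are available. Lean on these libraries where they do the work, as an engineer would, in place of code of your own. Each camera call takes 0.05 s, during which the arm holds its last target. There are 200 camera calls.

## Working session

There is one attempt and no reset: what is moved stays moved. The work goes in short steps, Python scripts to look and compute and a tool call to move; the robot and the scene stay as the last step left them, time stands still between calls to the robot, and variables do not carry over. Pictures are saved under pics/ and viewed, at most 14 in all, crops included, and the job is handed in when it is done.

Besides the shell and the picture viewer there is one more tool, called after "Call:" as name(argument=value, ...), one argument or row to a line, values as JSON. arm_command: Moves the arm, as the interface text tells. Its arguments: {"type":"object","properties":{"targets":{"type":"array","items":{"type":"array"}},"grip_force":{"type":"number"}},"required":["targets"]}

```bash
mkdir -p pics; ls; python3 - <<'E'
from cell import *
import cv2
s=observe(); print(s)
for n in ("top","scene"):
    c=read_camera(n); cv2.imwrite(f"pics/{n}0.png",c["img"]); print(n,c["camera_matrix"],c["dist_coeffs"],c["eye"],c["rotation"])
E
```

```text
pics
{'time_s': 0.0, 'q': array([-1.30702584e+00,  2.76590317e-01,  1.50612355e+00, -6.78495168e-06,
        1.36070754e+00, -1.21000627e-01]), 'dq': array([ 0.00019551, -0.00082026, -0.00092419, -0.00110747, -0.0005432 ,
        0.00120026]), 'joint_torque': array([-1.23413571e-03, -4.04589772e+01, -2.37229711e+01,  7.01058679e-02,
        3.45286843e-02, -1.43988150e-04]), 'tool_pos': array([ 0.21576222, -0.53275455,  0.40381091]), 'orientation': array([-9.11809223e-04,  9.81550361e-01,  1.91201600e-01, -6.85259302e-05]), 'wrist_force': array([ 0.24681374,  0.05881483, -0.52454479]), 'torque': array([ 0.01498408, -0.00651316,  0.02534287]), 'grip_force': 0.0, 'finger_gap': 0.09428564369214283}
top [[476.0074705    0.         253.72102703]
 [  0.         476.0074705  188.90722696]
 [  0.           0.           1.        ]] [-0.04598627  0.          0.          0.          0.        ] [0.36477769 0.00497489 1.11962419] [-0.07166038  0.72082548 -0.685798    0.07040248]
scene [[395.10336877   0.         254.69901402]
 [  0.         395.10336877 186.88210581]
 [  0.           0.           1.        ]] [-0.02195483  0.          0.          0.          0.        ] [1.21332097 0.57268196 0.69519128] [-0.19128247  0.35915146  0.81697555 -0.40862232]
```

View pics/top0.png

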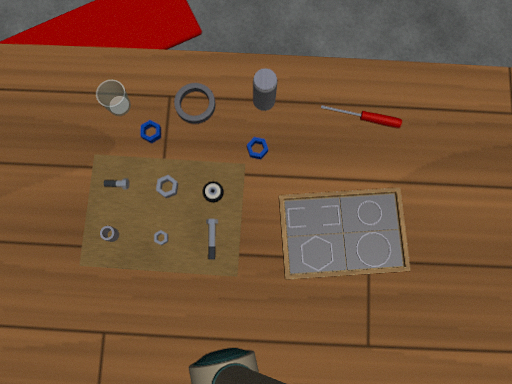

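View pics/scene0.png

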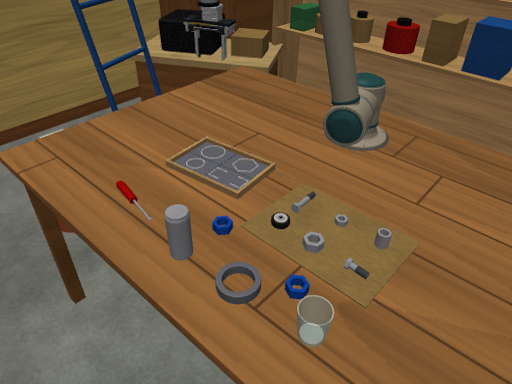

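Robot is at the bottom of the top view. On the cardboard I see a short bolt (116,184), steel hex nuts (167,186) and (161,237), a wheel (213,191), a long bolt (212,239) and a tube (109,233). Two blue nuts, to be left alone, lie off the card at (150,131) and (257,148). The larger steel nut (167,186) fits "large nut", and the longer bolt (212,239) fits "long bolt". I'll confirm both in an enlarged crop. In the tray: rectangle (314,216), small ring (370,212), hexagon (317,254), big ring (374,249).

```bash
cat > h.py <<'E'
import numpy as np, cv2
from cell import *
from scipy.spatial.transform import Rotation as R
def rot(q):
    q=np.asarray(q,float)
    return q if q.shape==(3,3) else R.from_quat(q[[1,2,3,0]]).as_matrix()
def tool():
    s=observe(); return np.array(s["tool_pos"]),rot(s["orientation"]),s
def world(c,uv,z,pose=None):
    uv=np.asarray(uv,float).reshape(-1,1,2)
    p=cv2.undistortPoints(uv,c["camera_matrix"],c["dist_coeffs"])[:,0]
    d=np.c_[p,np.ones(len(p))]
    if pose is None: e,M=np.array(c["eye"]),rot(c["rotation"])
    else:
        T=np.array(c["T_tool_cam"]); M=pose[1]@T[:3,:3]; e=pose[0]+pose[1]@T[:3,3]
    d=d@M.T
    return e+d*((z-e[2])/d[:,2])[:,None]
def pix(c,P,pose=None):
    P=np.asarray(P,float).reshape(-1,3)
    if pose is None: e,M=np.array(c["eye"]),rot(c["rotation"])
    else:
        T=np.array(c["T_tool_cam"]); M=pose[1]@T[:3,:3]; e=pose[0]+pose[1]@T[:3,3]
    return cv2.projectPoints((P-e)@M,np.zeros(3),np.zeros(3),c["camera_matrix"],c["dist_coeffs"])[0][:,0]
E
python3 - <<'E'
from h import *
c=read_camera("top"); im=c["img"]
a=cv2.resize(im[150:280,80:250],None,fx=4,fy=4,interpolation=cv2.INTER_CUBIC)
cv2.imwrite("pics/card.png",a)
a=cv2.resize(im[180:285,270:420],None,fx=5,fy=5,interpolation=cv2.INTER_CUBIC)
cv2.imwrite("pics/tray.png",a)
print(rot(c["rotation"]))
w=read_camera("wrist"); print(w["camera_matrix"],w["dist_coeffs"],w["T_tool_cam"])
E
```

```text
[[ 0.04944918 -0.97859122  0.19978489]
 [-0.99877149 -0.04909178  0.00674549]
 [ 0.00320672 -0.19987301 -0.97981656]]
[[272.53130097   0.         259.7768021 ]
 [  0.         272.53130097 195.66495567]
 [  0.           0.           1.        ]] [-0.00124436  0.          0.          0.          0.        ] [[-6.40896892e-04 -9.66600911e-01 -2.56285522e-01  7.47550972e-02]
 [ 9.99999780e-01 -6.63184447e-04  5.38226640e-07  4.38432567e-04]
 [-1.70484822e-04 -2.56285465e-01  9.66601123e-01  1.91033158e-02]
 [ 0.00000000e+00  0.00000000e+00  0.00000000e+00  1.00000000e+00]]
```

View pics/card.png

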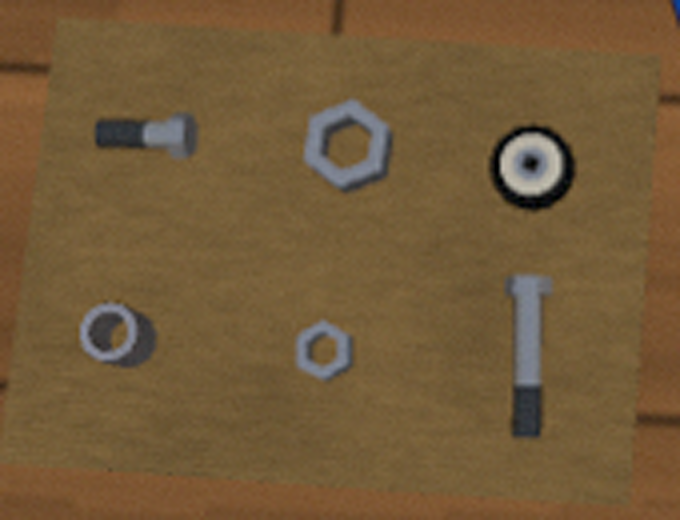

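View pics/tray.png

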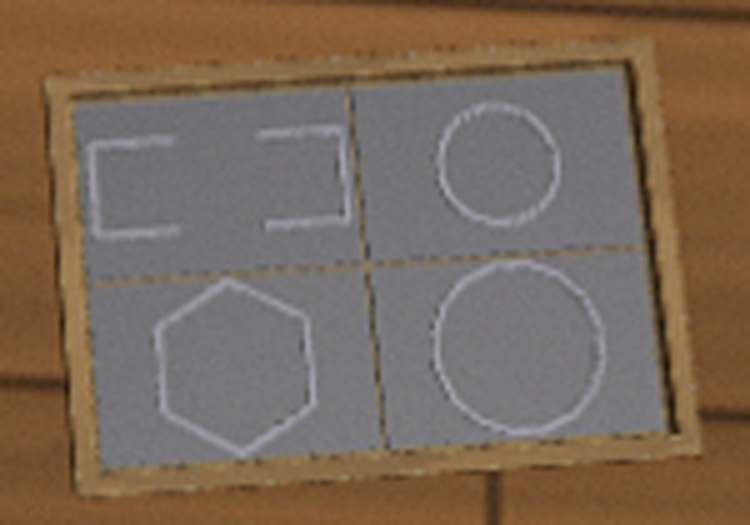

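The crop confirms it. The large nut is at crop (348,146), clearly bigger than the small one at (323,350). The long bolt has its head at (528,282) and tip at (526,437). The wheel is at (532,166) and the tube top at (109,333). In the tray crop: rectangle centre (220,183), hexagon (235,367), small ring (499,164), big ring (520,348).

```bash
python3 - <<'E'
from h import *
c=read_camera("top"); np.set_printoptions(precision=4,suppress=True)
def W(p,s,o,z): return world(c,(np.array(p,float).reshape(-1,2)+.5)/s-.5+o,z)
C=lambda p,z:W(p,4,[80,150],z); T=lambda p,z=.014:W(p,5,[270,180],z)
nv=C([(352,99),(391,125),(388,168),(346,190),(306,164),(309,120)],.025)
print("nut",C((348,146),.025)); 
ang=np.degrees(np.arctan2(*(nv-nv.mean(0))[:,[1,0]].T)); print(ang, nv.mean(0))
print("wheel",C((532,166),.025)); print("tube",C((109,333),.043))
b=C([(528,275),(526,437)],.011); print("bolt",b,b.mean(0),np.linalg.norm(b[0]-b[1]))
r=T([(90,142),(340,128),(350,222),(97,238)]); print("rect",r.mean(0),np.degrees(np.arctan2(*(r[1]-r[0])[[1,0]])),np.degrees(np.arctan2(*(r[2]-r[3])[[1,0]])))
h=T([(228,281),(306,318),(315,404),(241,454),(165,410),(158,328)]); print("hex",h.mean(0))
print("small",T((499,164)),"big",T((520,348)))
p,M,s=tool(); print("tool",p,M)
E
```

```text
nut [[0.5844 0.2174 0.025 ]]
[   0.783   -61.9249 -118.2109 -178.3302  118.5438   61.5243] [0.5855 0.2171 0.025 ]
wheel [[0.5778 0.1085 0.025 ]]
tube [[0.4656 0.3409 0.043 ]]
bolt [[0.5153 0.1078 0.011 ]
 [0.4211 0.1027 0.011 ]] [0.4682 0.1053 0.011 ] 0.09435578363343572
rect [ 0.5323 -0.1307  0.014 ] -83.92317376978457 -83.56923724837975
hex [ 0.4471 -0.1403  0.014 ]
small [[ 0.5475 -0.2623  0.014 ]] big [[ 0.4615 -0.2724  0.014 ]]
tool [ 0.2158 -0.5329  0.4043] [[ 0.9269  0.3754 -0.0002]
 [ 0.3754 -0.9269  0.0007]
 [ 0.0001 -0.0008 -1.    ]]
```

Call:
arm_command(
  targets=[
    [0.094,[0,0,0],[0,0,0.165]],
    [0.094,[0,0,0],[0,0,0.165]],
    [0.094,[0.0207,-0.0445,0],[0,0,0]],
    [0.094,[0.0207,-0.0445,0],[0,0,0]],
    [0.094,[0.0207,-0.0445,0],[0,0,0]],
    [0.094,[0.0207,-0.0445,0],[0,0,0]],
    [0.094,[0.0207,-0.0445,0],[0,0,0]],
    [0.094,[0.0207,-0.0445,0],[0,0,0]],
  ],
  grip_force=20,
)

```text
time_s: 1.25
tool_pos: [0.3255, -0.258, 0.4047]
orientation: [0.0, 1.0, 0.027, 0.0]
wrist_force: [-0.1, -0.2, 0.8]
finger_gap: 0.0942
grip_force: 0.0
```

Call:
arm_command(
  targets=[
    [0.07,[0.0207,-0.0445,0],[0,0,0]],
    [0.07,[0.0207,-0.0445,0.015],[0,0,0]],
    [0.07,[0.0207,-0.0445,0.015],[0,0,0]],
    [0.07,[0.0207,-0.0445,0.015],[0,0,0]],
    [0.07,[0.0207,-0.0445,0.015],[0,0,0]],
    [0.07,[0.0207,-0.0445,0.015],[0,0,0]],
    [0.07,[0.0207,-0.0445,0],[0,0,0]],
    [0.07,[0.0207,-0.0445,0],[0,0,0]],
  ],
)

```text
time_s: 2.25
tool_pos: [0.4714, 0.1066, 0.3294]
orientation: [0.0, 1.0, 0.028, -0.0]
wrist_force: [0.9, -0.2, -0.2]
finger_gap: 0.0701
grip_force: 0.0
```

```bash
cat >> h.py <<'E'
def go(x,y,z,yaw):
    """shift to bring grasp point to x,y,z in tool axes once turned to yaw (deg), and the turn about tool z"""
    p,M,s=tool(); y0=np.degrees(np.arctan2(M[1,0],M[0,0])); a=np.radians(yaw)
    g=p+M@[0,0,.18]; d=np.array([x,y,z])-g
    print("t %.2f grasp %s yaw %.1f tilt %s gap %.4f F %s grip %.1f"%(s["time_s"],g.round(4),y0,M[:2,2].round(4),s["finger_gap"],np.round(s["wrist_force"],1),s["grip_force"]))
    print("turn z %.3f then shift x %.4f y %.4f z %.4f"%(-np.radians(yaw-y0),d[0]*np.cos(a)+d[1]*np.sin(a),d[0]*np.sin(a)-d[1]*np.cos(a),-d[2]))
E
python3 - <<'E'
from h import *
import cell; print([n for n in dir(cell) if not n.startswith("_")], getattr(cell,"tips_ahead",None))
go(.472,.1055,.012,3.1)
p,M,s=tool(); w=read_camera("wrist")
print(pix(w,[(.5153,.1078,.011),(.4211,.1027,.011),(.472,.1055,.011)],(p,M)))
cv2.imwrite("pics/w1.png",w["img"])
E
```

```text
['Unreachable', 'hand_in', 'observe', 'read_camera', 'tips_ahead'] 0.1992
t 2.25 grasp [0.4714 0.1065 0.1494] yaw 3.2 tilt [-0.0001 -0.0004] gap 0.0701 F [ 0.9 -0.2 -0.2] grip 0.0
turn z 0.001 then shift x 0.0005 y 0.0011 z 0.1374
[[260.51438536 152.78352349]
 [260.42370387 233.31888878]
 [260.43189203 191.36893412]]
```

View pics/w1.png

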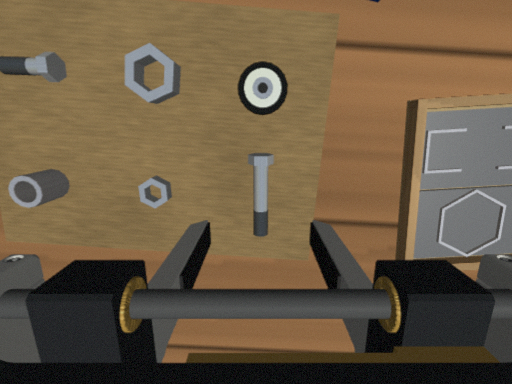

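The wrist view shows the bolt from (260,153) to (261,236), which matches the prediction. The tips are 19.2 mm beyond the grasp point, so I'll grasp with that point at z≈0.024.

Call:
arm_command(
  targets=[
    [0.06,[0.0005,0.001,0.04],[0,0,0]],
    [0.06,[0,0,0.04],[0,0,0]],
    [0.05,[0,0,0.03],[0,0,0]],
    [0.05,[0,0,0.015],[0,0,0]],
    [0.04,[0,0,0],[0,0,0]],
    [0.01,[0,0,0],[0,0,0]],
    [0.01,[0,0,0],[0,0,0]],
    [0.01,[0,0,0],[0,0,0]],
  ],
  grip_force=25,
)

```text
time_s: 3.3
tool_pos: [0.4717, 0.1041, 0.2051]
orientation: [-0.0, 1.0, 0.027, 0.0]
wrist_force: [0.2, 1.3, 0.9]
finger_gap: 0.0153
grip_force: 25.0
```

Call:
arm_command(
  targets=[
    [0.01,[0,0,0],[0,0,0]],
    [0.01,[0,0,-0.01],[0,0,0]],
    [0.01,[0,0,-0.03],[0,0,0]],
    [0.01,[0,0,-0.05],[0,0,0]],
  ],
)

```text
time_s: 3.8
tool_pos: [0.4708, 0.1038, 0.2945]
orientation: [0.0, 1.0, 0.027, -0.002]
wrist_force: [0.9, 0.3, -1.1]
finger_gap: 0.0151
grip_force: 24.9
```

```bash
python3 - <<'E'
from h import *
go(.5323,-.1307,.1144,96.4)
E
```

```text
t 3.80 grasp [0.47   0.1036 0.1145] yaw 3.1 tilt [-0.0044 -0.0008] gap 0.0151 F [ 0.9  0.3 -1.1] grip 24.9
turn z -1.628 then shift x -0.2398 y 0.0358 z 0.0001
```

Call:
arm_command(
  targets=[
    [0.01,[0,0,0],[0,0,-0.181]],
    [0.01,[0,0,0],[0,0,-0.181]],
    [0.01,[0,0,0],[0,0,-0.181]],
    [0.01,[0,0,0],[0,0,-0.181]],
    [0.01,[0,0,0],[0,0,-0.181]],
    [0.01,[0,0,0],[0,0,-0.181]],
    [0.01,[0,0,0],[0,0,-0.181]],
    [0.01,[0,0,0],[0,0,-0.181]],
  ],
)

```text
time_s: 4.8
tool_pos: [0.4714, 0.1039, 0.295]
orientation: [0.0, 0.729, 0.685, -0.0]
wrist_force: [0.3, 0.2, -0.8]
finger_gap: 0.0153
grip_force: 24.9
```

Call:
arm_command(
  targets=[
    [0.01,[0,0,0],[0,0,-0.18]],
    [0.01,[-0.04,0.006,0],[0,0,0]],
    [0.01,[-0.05,0.0075,0],[0,0,0]],
    [0.01,[-0.05,0.0075,0],[0,0,0]],
    [0.01,[-0.05,0.0075,0],[0,0,0]],
    [0.01,[-0.046,0.0075,0],[0,0,0]],
    [0.01,[0,0,0],[0,0,0]],
  ],
)

```text
time_s: 5.68
tool_pos: [0.5346, -0.1296, 0.2949]
orientation: [0.001, 0.668, 0.744, -0.0]
wrist_force: [0.5, 0.6, -0.8]
finger_gap: 0.0157
grip_force: 24.9
```

```bash
python3 - <<'E'
from h import *
go(.5323,-.1267,.034,96.4)
p,M,s=tool(); w=read_camera("wrist")
print(pix(w,[(.5323,-.1307,.014),(.4471,-.1403,.014),(.5475,-.2623,.014),(.4615,-.2724,.014)],(p,M)))
cv2.imwrite("pics/w2.png",w["img"])
E
```

```text
t 5.67 grasp [ 0.5349 -0.1299  0.1149] yaw 96.2 tilt [ 0.0013 -0.0018] gap 0.0157 F [ 0.5  0.6 -0.8] grip 24.9
turn z -0.003 then shift x 0.0035 y -0.0022 z 0.0809
[[256.52634939 200.38279372]
 [170.67485542 200.78756229]
 [257.76037116 313.68555867]
 [180.7834857  314.34155182]]
```

View pics/w2.png

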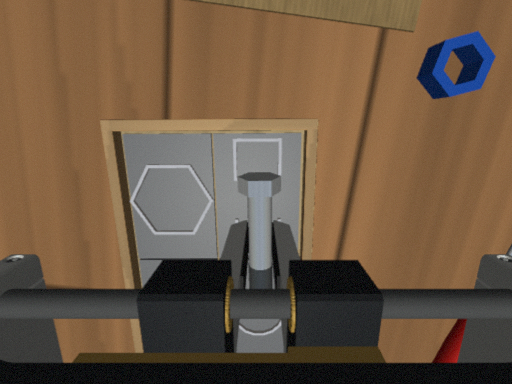

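Wrist view: the bolt is held level, head up at (260,183). The rectangle's visible end runs from (234,139) to (281,139) and the hexagon centre is at (172,200). All are within about 1 px of prediction, so I'll lower and release.

Call:
arm_command(
  targets=[
    [0.01,[0.0035,-0.002,0.03],[0,0,0]],
    [0.01,[0,0,0.03],[0,0,0]],
    [0.01,[0,0,0.015],[0,0,0]],
    [0.01,[0,0,0.005],[0,0,0]],
    [0.01,[0,0,0],[0,0,0]],
  ],
)

```text
time_s: 6.35
tool_pos: [0.5317, -0.123, 0.2151]
orientation: [0.0, 0.666, 0.746, 0.0]
wrist_force: [0.8, 0.3, -1.1]
finger_gap: 0.0155
grip_force: 24.9
```

```bash
python3 - <<'E'
from h import *
go(.5323,-.1267,.034,96.4)
E
```

```text
t 6.35 grasp [ 0.5318 -0.123   0.0351] yaw 96.4 tilt [ 0.0006 -0.0003] gap 0.0155 F [ 0.8  0.3 -1.1] grip 24.9
turn z 0.001 then shift x -0.0037 y 0.0001 z 0.0011
```

Call:
arm_command(
  targets=[
    [0.01,[-0.0035,0,0.001],[0,0,0]],
    [0.01,[0,0,0.0005],[0,0,0]],
    [0.034,[0,0,0],[0,0,0]],
    [0.034,[0,0,0],[0,0,0]],
    [0.034,[0,0,-0.02],[0,0,0]],
    [0.034,[0,0,-0.04],[0,0,0]],
    [0.07,[0,0,-0.05],[0,0,0]],
  ],
)

```text
time_s: 7.22
tool_pos: [0.5314, -0.1266, 0.3236]
orientation: [-0.001, 0.666, 0.746, -0.0]
wrist_force: [1.8, -0.4, -0.4]
finger_gap: 0.041
grip_force: 0.0
```

```bash
python3 - <<'E'
from h import *
go(.5849,.2172,.125,0.5)
p,M,s=tool(); w=read_camera("wrist")
cv2.imwrite("pics/w3.png",w["img"])
E
```

```text
t 7.22 grasp [ 0.5311 -0.1265  0.1436] yaw 96.4 tilt [-0.002   0.0007] gap 0.0410 F [ 1.8 -0.4 -0.4] grip 0.0
turn z 1.674 then shift x 0.0568 y -0.3432 z 0.0186
```

View pics/w3.png

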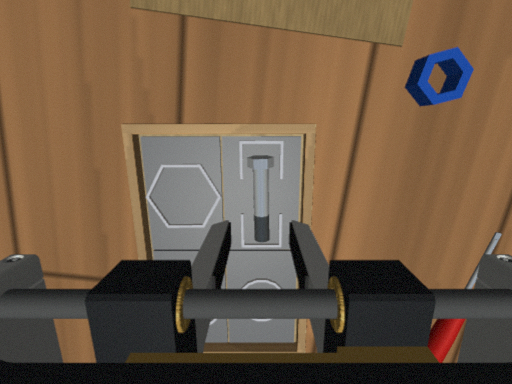

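The bolt (156–242) lies inside the rectangle (142–247). Next is the large steel nut, the larger one confirmed in the crop.

Call:
arm_command(
  targets=[
    [0.07,[0,0,0],[0,0,0.186]],
    [0.07,[0,0,0],[0,0,0.186]],
    [0.07,[0,0,0],[0,0,0.186]],
    [0.07,[0,0,0],[0,0,0.186]],
    [0.07,[0,0,0],[0,0,0.186]],
    [0.07,[0,0,0],[0,0,0.186]],
    [0.07,[0,0,0],[0,0,0.186]],
    [0.07,[0,0,0],[0,0,0.186]],
  ],
)

```text
time_s: 8.28
tool_pos: [0.5318, -0.1267, 0.3232]
orientation: [0.0, 0.996, 0.094, 0.0]
wrist_force: [0.8, 1.0, -0.0]
finger_gap: 0.0699
grip_force: 0.0
```

Call:
arm_command(
  targets=[
    [0.07,[0,0,0],[0,0,0.186]],
    [0.07,[0.0081,-0.049,0],[0,0,0]],
    [0.07,[0.0081,-0.049,0],[0,0,0]],
    [0.07,[0.0081,-0.049,0],[0,0,0]],
    [0.07,[0.0081,-0.049,0],[0,0,0]],
    [0.07,[0.0081,-0.049,0],[0,0,0]],
    [0.07,[0.0081,-0.049,0],[0,0,0]],
    [0.07,[0.0081,-0.049,0.0186],[0,0,0]],
  ],
)

```text
time_s: 9.28
tool_pos: [0.5862, 0.2186, 0.3059]
orientation: [-0.0, 1.0, 0.004, 0.002]
wrist_force: [-0.0, -0.3, 0.5]
finger_gap: 0.0701
grip_force: 0.0
```

```bash
python3 - <<'E'
from h import *
go(.5849,.2172,.025,0.5)
p,M,s=tool(); w=read_camera("wrist")
print(pix(w,[(.5849,.2172,.025)],(p,M)))
cv2.imwrite("pics/w4.png",w["img"])
E
```

```text
t 9.28 grasp [0.587  0.2187 0.1259] yaw 0.5 tilt [0.0045 0.0009] gap 0.0701 F [-0.  -0.3  0.5] grip 0.0
turn z 0.000 then shift x -0.0021 y 0.0015 z 0.1009
[[261.12974294 203.44083087]]
```

View pics/w4.png

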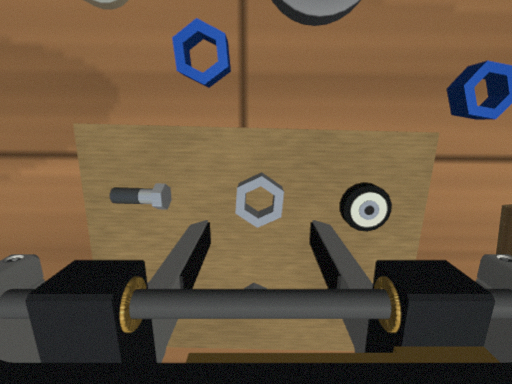

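The steel nut is at (260,200), centred as predicted, with its flats square to the fingers. Descending to grip it.

Call:
arm_command(
  targets=[
    [0.07,[0,0,0.03],[0,0,0]],
    [0.07,[0,0,0.03],[0,0,0]],
    [0.07,[0,0,0.03],[0,0,0]],
    [0.06,[0,0,0.01],[0,0,0]],
    [0.03,[0,0,0],[0,0,0]],
    [0.03,[0,0,0],[0,0,0]],
    [0.03,[0,0,0],[0,0,0]],
    [0.03,[0,0,0],[0,0,0]],
  ],
)

```text
time_s: 10.32
tool_pos: [0.5857, 0.2167, 0.2052]
orientation: [-0.0, 1.0, 0.004, 0.001]
wrist_force: [0.0, -0.9, 0.4]
finger_gap: 0.0464
grip_force: 24.5
```

```bash
python3 - <<'E'
from h import *
go(.4471,-.1403,.115,6.4)
E
```

```text
t 10.32 grasp [0.5859 0.2167 0.0252] yaw 0.5 tilt [0.0013 0.0001] gap 0.0464 F [ 0.  -0.9  0.4] grip 24.5
turn z -0.103 then shift x -0.1778 y 0.3393 z -0.0898
```

Call:
arm_command(
  targets=[
    [0.03,[0,0,-0.01],[0,0,0]],
    [0.03,[0,0,-0.03],[0,0,0]],
    [0.03,[0,0,-0.04],[0,0,-0.103]],
    [0.03,[0,0,-0.01],[0,0,0]],
  ],
)

```text
time_s: 10.82
tool_pos: [0.5863, 0.217, 0.2977]
orientation: [-0.001, 0.998, 0.055, 0.003]
wrist_force: [-0.2, -0.2, -1.9]
finger_gap: 0.0465
grip_force: 24.5
```

```bash
python3 - <<'E'
from h import *
go(.4471,-.1403,.115,6.4)
E
```

```text
t 10.82 grasp [0.5873 0.2172 0.1177] yaw 6.3 tilt [0.0058 0.0013] gap 0.0465 F [-0.2 -0.2 -1.9] grip 24.5
turn z -0.001 then shift x -0.1792 y 0.3397 z 0.0027
```

Call:
arm_command(
  targets=[
    [0.03,[-0.0254,0.0485,0],[0,0,0]],
    [0.03,[-0.0254,0.0485,0],[0,0,0]],
    [0.03,[-0.0254,0.0485,0],[0,0,0]],
    [0.03,[-0.0254,0.0485,0],[0,0,0]],
    [0.03,[-0.0254,0.0485,0],[0,0,0]],
    [0.03,[-0.0254,0.0485,0],[0,0,0]],
    [0.03,[-0.0254,0.0485,0],[0,0,0]],
    [0.03,[0,0,0.05],[0,0,0]],
  ],
)

```text
time_s: 11.82
tool_pos: [0.4472, -0.1445, 0.2464]
orientation: [0.003, 0.999, 0.052, 0.004]
wrist_force: [0.9, 0.5, -2.4]
finger_gap: 0.0461
grip_force: 24.5
```

```bash
python3 - <<'E'
from h import *
go(.4471,-.1403,.034,6.4)
E
```

```text
t 11.82 grasp [ 0.4487 -0.1455  0.0664] yaw 6.0 tilt [ 0.0081 -0.0054] gap 0.0461 F [ 0.9  0.5 -2.4] grip 24.5
turn z -0.007 then shift x -0.0010 y -0.0053 z 0.0324
```

Call:
arm_command(
  targets=[
    [0.03,[0,-0.003,0.01],[0,0,0]],
    [0.03,[0,0,0],[0,0,0]],
  ],
)

```text
time_s: 12.08
tool_pos: [0.446, -0.1367, 0.2339]
orientation: [-0.001, 0.998, 0.056, -0.001]
wrist_force: [0.5, -0.5, -1.6]
finger_gap: 0.0464
grip_force: 24.5
```

```bash
python3 - <<'E'
from h import *
go(.4471,-.1403,.0345,6.4)
E
```

```text
t 12.07 grasp [ 0.4456 -0.1365  0.0539] yaw 6.4 tilt [-0.0024  0.0013] gap 0.0464 F [ 0.5 -0.5 -1.6] grip 24.5
turn z 0.000 then shift x 0.0011 y 0.0039 z 0.0194
```

Call:
arm_command(
  targets=[
    [0.03,[0.001,0.0035,0.01],[0,0,0]],
    [0.03,[0,0,0.009],[0,0,0]],
    [0.03,[0,0,0],[0,0,0]],
    [0.066,[0,0,0],[0,0,0]],
    [0.066,[0,0,0],[0,0,0]],
    [0.066,[0,0,-0.02],[0,0,0]],
    [0.066,[0,0,-0.04],[0,0,0]],
    [0.066,[0,0,-0.04],[0,0,0]],
  ],
)

```text
time_s: 13.08
tool_pos: [0.4476, -0.1409, 0.3169]
orientation: [0.0, 0.998, 0.056, 0.0]
wrist_force: [-0.2, -0.3, -0.5]
finger_gap: 0.066
grip_force: 0.0
```

```bash
python3 - <<'E'
from h import *
go(.5778,.1085,.125,6.4)
E
```

```text
t 13.07 grasp [ 0.4477 -0.1409  0.1369] yaw 6.4 tilt [ 0.0003 -0.0002] gap 0.0660 F [-0.2 -0.3 -0.5] grip 0.0
turn z -0.000 then shift x 0.1571 y -0.2333 z 0.0119
```

Call:
arm_command(
  targets=[
    [0.075,[0.0314,-0.0467,0],[0,0,0]],
    [0.075,[0.0314,-0.0467,0],[0,0,0]],
    [0.075,[0.0314,-0.0467,0],[0,0,0]],
    [0.075,[0.0314,-0.0467,0],[0,0,0]],
    [0.075,[0.0314,-0.0467,0.01],[0,0,0]],
    [0.075,[0,0,0.03],[0,0,0]],
    [0.075,[0,0,0],[0,0,0]],
  ],
)

```text
time_s: 13.95
tool_pos: [0.5768, 0.1093, 0.2737]
orientation: [0.0, 0.998, 0.056, -0.003]
wrist_force: [-0.0, 0.2, -0.6]
finger_gap: 0.0748
grip_force: 0.0
```

```bash
python3 - <<'E'
from h import *
go(.5778,.1085,.025,6.4)
c=read_camera("top"); im=c["img"]
a=cv2.resize(im[150:285,190:420],None,fx=3.4,fy=3.4,interpolation=cv2.INTER_CUBIC)
cv2.imwrite("pics/t2.png",a)
E
```

```text
t 13.95 grasp [0.5759 0.1092 0.0937] yaw 6.5 tilt [-0.005  -0.0006] gap 0.0748 F [-0.   0.2 -0.6] grip 0.0
turn z 0.001 then shift x 0.0019 y 0.0009 z 0.0687
```

View pics/t2.png

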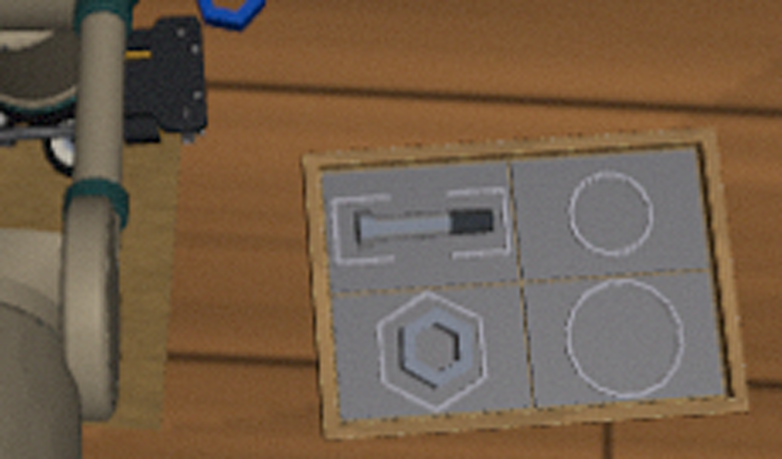

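The bolt (425,225) and the nut (435,345) both sit within their outlines. Now the wheel.

Call:
arm_command(
  targets=[
    [0.075,[0.001,0.0005,0.03],[0,0,0]],
    [0.075,[0,0,0.03],[0,0,0]],
    [0.075,[0,0,0.009],[0,0,0]],
    [0.04,[0,0,0],[0,0,0]],
    [0.04,[0,0,0],[0,0,0]],
    [0.04,[0,0,0],[0,0,0]],
    [0.04,[0,0,0],[0,0,0]],
  ],
)

```text
time_s: 14.88
tool_pos: [0.5793, 0.1085, 0.2079]
orientation: [-0.0, 0.998, 0.056, 0.001]
wrist_force: [-1.2, -0.2, 6.0]
finger_gap: 0.0496
grip_force: 25.0
```

Call:
arm_command(
  targets=[
    [0.04,[0,0,-0.01],[0,0,0]],
    [0.04,[0,0,-0.03],[0,0,0]],
    [0.04,[0,0,-0.05],[0,0,0]],
    [0.04,[0,0,0],[0,0,0]],
  ],
)

```text
time_s: 15.38
tool_pos: [0.5801, 0.1084, 0.3007]
orientation: [0.0, 0.998, 0.056, 0.004]
wrist_force: [0.3, -0.4, -1.6]
finger_gap: 0.0496
grip_force: 25.0
```

```bash
python3 - <<'E'
from h import *
go(.4615,-.2724,.115,6.4)
E
```

```text
t 15.38 grasp [0.5817 0.1085 0.1207] yaw 6.4 tilt [0.0087 0.0002] gap 0.0496 F [ 0.3 -0.4 -1.6] grip 25.0
turn z 0.000 then shift x -0.1619 y 0.3651 z 0.0057
```

Call:
arm_command(
  targets=[
    [0.04,[-0.0201,0.0456,0],[0,0,0]],
    [0.04,[-0.0201,0.0456,0],[0,0,0]],
    [0.04,[-0.0201,0.0456,0],[0,0,0]],
    [0.04,[-0.0201,0.0456,0],[0,0,0]],
    [0.04,[-0.0201,0.0456,0],[0,0,0]],
    [0.04,[-0.0201,0.0456,0],[0,0,0]],
    [0.04,[-0.0201,0.0456,0],[0,0,0]],
    [0.04,[-0.0201,0.0456,0],[0,0,0]],
  ],
)

```text
time_s: 16.38
tool_pos: [0.4584, -0.2732, 0.2952]
orientation: [-0.001, 0.998, 0.056, -0.001]
wrist_force: [0.2, 0.3, -0.7]
finger_gap: 0.0495
grip_force: 25.0
```

Call:
arm_command(
  targets=[
    [0.04,[0,0,0.03],[0,0,0]],
    [0.04,[0,0,0],[0,0,0]],
    [0.04,[0,0,0],[0,0,0]],
  ],
)

```text
time_s: 16.75
tool_pos: [0.4596, -0.2717, 0.2664]
orientation: [-0.0, 0.998, 0.056, -0.0]
wrist_force: [-0.3, -0.3, -0.4]
finger_gap: 0.0493
grip_force: 25.0
```

```bash
python3 - <<'E'
from h import *
go(.4615,-.2724,.037,6.4)
p,M,s=tool(); w=read_camera("wrist")
cv2.imwrite("pics/w5.png",w["img"])
E
```

```text
t 16.75 grasp [ 0.4595 -0.2715  0.0864] yaw 6.4 tilt [-0.0009  0.0007] gap 0.0493 F [-0.3 -0.3 -0.4] grip 25.0
turn z 0.001 then shift x 0.0019 y 0.0011 z 0.0494
```

View pics/w5.png

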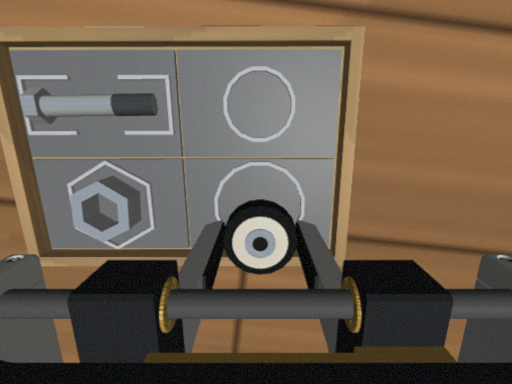

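The wheel (260,238) is level and over the big ring centre (260,207), offset only by height parallax. Lowering.

Call:
arm_command(
  targets=[
    [0.04,[0.0015,0.001,0.03],[0,0,0]],
    [0.04,[0,0,0.012],[0,0,0]],
    [0.04,[0,0,0.004],[0,0,0]],
    [0.04,[0,0,0],[0,0,0]],
  ],
)

```text
time_s: 17.3
tool_pos: [0.4615, -0.2729, 0.221]
orientation: [0.0, 0.998, 0.056, 0.0]
wrist_force: [0.4, -0.5, -1.1]
finger_gap: 0.0493
grip_force: 25.0
```

```bash
python3 - <<'E'
from h import *
go(.4615,-.2724,.037,6.4)
E
```

```text
t 17.30 grasp [ 0.4616 -0.273   0.041 ] yaw 6.4 tilt [ 0.0004 -0.0004] gap 0.0493 F [ 0.4 -0.5 -1.1] grip 25.0
turn z 0.001 then shift x -0.0000 y -0.0006 z 0.0040
```

Call:
arm_command(
  targets=[
    [0.04,[0,0,0.003],[0,0,0]],
    [0.04,[0,0,0.002],[0,0,0]],
    [0.04,[0,0,0],[0,0,0]],
  ],
)

```text
time_s: 17.68
tool_pos: [0.4612, -0.273, 0.2156]
orientation: [0.0, 0.998, 0.056, 0.0]
wrist_force: [1.0, -0.4, -1.0]
finger_gap: 0.0493
grip_force: 25.0
```

Call:
arm_command(
  targets=[
    [0.066,[0,0,0],[0,0,0]],
    [0.066,[0,0,0],[0,0,0]],
    [0.066,[0,0,-0.02],[0,0,0]],
    [0.066,[0,0,-0.05],[0,0,0]],
    [0.066,[0,0,-0.04],[0,0,0]],
    [0.066,[0,0,0],[0,0,0]],
  ],
)

```text
time_s: 18.42
tool_pos: [0.4622, -0.2737, 0.3291]
orientation: [0.003, 0.998, 0.056, 0.003]
wrist_force: [0.7, -0.1, -0.2]
finger_gap: 0.0659
grip_force: 0.0
```

```bash
python3 - <<'E'
from h import *
go(.4656,.3409,.125,6.4)
E
```

```text
t 18.43 grasp [ 0.4633 -0.2746  0.1491] yaw 6.4 tilt [ 0.0063 -0.005 ] gap 0.0659 F [ 0.7 -0.1 -0.2] grip 0.0
turn z 0.000 then shift x 0.0709 y -0.6114 z 0.0241
```

Call:
arm_command(
  targets=[
    [0.066,[0.0054,-0.047,0],[0,0,0]],
    [0.066,[0.0054,-0.047,0],[0,0,0]],
    [0.066,[0.0054,-0.047,0],[0,0,0]],
    [0.066,[0.0054,-0.047,0],[0,0,0]],
    [0.066,[0.0054,-0.047,0],[0,0,0]],
    [0.066,[0.0054,-0.047,0],[0,0,0]],
    [0.066,[0.0054,-0.047,0],[0,0,0]],
    [0.066,[0.0054,-0.047,0],[0,0,0]],
  ],
)

```text
time_s: 19.42
tool_pos: [0.4616, 0.107, 0.3244]
orientation: [0.0, 0.998, 0.056, -0.001]
wrist_force: [1.0, -0.2, -0.0]
finger_gap: 0.0663
grip_force: 0.0
```

Call:
arm_command(
  targets=[
    [0.066,[0.0054,-0.047,0],[0,0,0]],
    [0.066,[0.0054,-0.047,0],[0,0,0]],
    [0.066,[0.0054,-0.047,0],[0,0,0]],
    [0.066,[0.0054,-0.047,0],[0,0,0]],
    [0.066,[0.0054,-0.047,0.02],[0,0,0]],
    [0.066,[0,0,0],[0,0,0]],
    [0.066,[0,0,0],[0,0,0]],
  ],
)

```text
time_s: 20.3
tool_pos: [0.4624, 0.3415, 0.3045]
orientation: [0.001, 0.998, 0.056, -0.001]
wrist_force: [-0.2, -0.6, -0.6]
finger_gap: 0.0661
grip_force: 0.0
```

```bash
python3 - <<'E'
from h import *
go(.4656,.3409,.04,6.4)
p,M,s=tool(); w=read_camera("wrist")
print(pix(w,[(.4656,.3409,.043)],(p,M)))
cv2.imwrite("pics/w6.png",w["img"])
E
```

```text
t 20.30 grasp [0.4621 0.3411 0.1245] yaw 6.4 tilt [-0.002  -0.0021] gap 0.0661 F [-0.2 -0.6 -0.6] grip 0.0
turn z 0.001 then shift x 0.0035 y 0.0006 z 0.0845
[[259.96917623 202.90529987]]
```

View pics/w6.png

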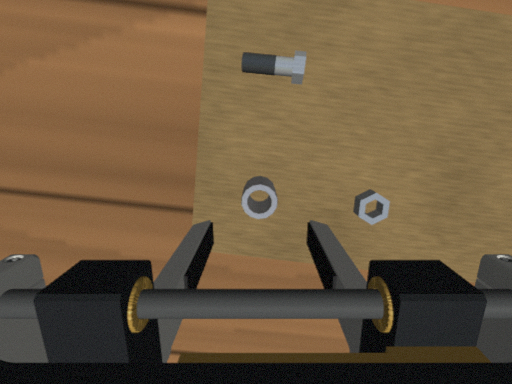

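The tube top is at (260,201), as predicted. Grip it.

Call:
arm_command(
  targets=[
    [0.066,[0.003,0.0005,0.03],[0,0,0]],
    [0.066,[0,0,0.03],[0,0,0]],
    [0.066,[0,0,0.025],[0,0,0]],
    [0.066,[0,0,0],[0,0,0]],
    [0.025,[0,0,0],[0,0,0]],
    [0.025,[0,0,0],[0,0,0]],
    [0.025,[0,0,0],[0,0,0]],
    [0.025,[0,0,0],[0,0,0]],
  ],
)

```text
time_s: 21.35
tool_pos: [0.466, 0.342, 0.2213]
orientation: [-0.0, 0.998, 0.056, 0.001]
wrist_force: [0.2, 0.0, 2.4]
finger_gap: 0.0333
grip_force: 25.0
```

```bash
python3 - <<'E'
from h import *
go(.5475,-.2623,.12,6.4)
E
```

```text
t 21.35 grasp [0.4662 0.3421 0.0413] yaw 6.4 tilt [0.0012 0.0005] gap 0.0333 F [0.2 0.  2.4] grip 25.0
turn z 0.000 then shift x 0.0134 y 0.6097 z -0.0787
```

Call:
arm_command(
  targets=[
    [0.025,[0,0,-0.01],[0,0,0]],
    [0.025,[0,0,-0.03],[0,0,0]],
    [0.025,[0,0,-0.05],[0,0,0]],
    [0.025,[0,0,0],[0,0,0]],
  ],
)

```text
time_s: 21.85
tool_pos: [0.4671, 0.3427, 0.315]
orientation: [-0.002, 0.998, 0.056, 0.004]
wrist_force: [-0.2, -0.1, -0.8]
finger_gap: 0.0331
grip_force: 25.0
```

```bash
python3 - <<'E'
from h import *
go(.5475,-.2623,.12,6.4)
E
```

```text
t 21.85 grasp [0.4685 0.3435 0.135 ] yaw 6.4 tilt [0.0081 0.0045] gap 0.0331 F [-0.2 -0.1 -0.8] grip 25.0
turn z 0.000 then shift x 0.0110 y 0.6108 z 0.0150
```

Call:
arm_command(
  targets=[
    [0.025,[0.001,0.0469,0],[0,0,0]],
    [0.025,[0.001,0.0469,0],[0,0,0]],
    [0.025,[0.001,0.0469,0],[0,0,0]],
    [0.025,[0.001,0.0469,0],[0,0,0]],
    [0.025,[0.001,0.0469,0],[0,0,0]],
    [0.025,[0.001,0.0469,0],[0,0,0]],
    [0.025,[0.001,0.0469,0],[0,0,0]],
    [0.025,[0.001,0.0469,0],[0,0,0]],
  ],
)

```text
time_s: 22.85
tool_pos: [0.5152, -0.0315, 0.3097]
orientation: [-0.0, 0.998, 0.056, -0.001]
wrist_force: [-0.7, 1.4, -0.2]
finger_gap: 0.0331
grip_force: 25.0
```

Call:
arm_command(
  targets=[
    [0.025,[0.001,0.0469,0],[0,0,0]],
    [0.025,[0.001,0.0469,0],[0,0,0]],
    [0.025,[0.001,0.0469,0],[0,0,0]],
    [0.025,[0.001,0.0469,0],[0,0,0]],
    [0.025,[0.001,0.0469,0],[0,0,0]],
    [0.025,[0,0,0.03],[0,0,0]],
    [0.025,[0,0,0],[0,0,0]],
    [0.025,[0,0,0],[0,0,0]],
  ],
)

```text
time_s: 23.85
tool_pos: [0.5468, -0.2621, 0.2805]
orientation: [-0.0, 0.998, 0.056, -0.0]
wrist_force: [-0.0, -0.1, -0.9]
finger_gap: 0.0332
grip_force: 25.0
```

```bash
python3 - <<'E'
from h import *
go(.5475,-.2623,.0505,6.4)
p,M,s=tool(); w=read_camera("wrist")
print(pix(w,[(.5475,-.2623,.014)],(p,M)))
cv2.imwrite("pics/w7.png",w["img"])
E
```

```text
t 23.85 grasp [ 0.5466 -0.262   0.1005] yaw 6.4 tilt [-0.0007  0.0005] gap 0.0332 F [-0.  -0.1 -0.9] grip 25.0
turn z 0.001 then shift x 0.0008 y 0.0004 z 0.0500
[[259.95037761 204.23777032]]
```

View pics/w7.png

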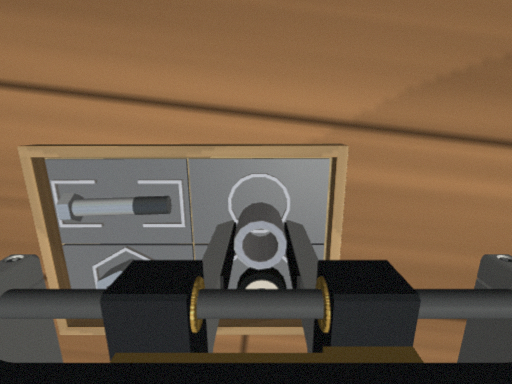

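The tube is upright and the ring centre is at (259,204), matching prediction. Lowering, checking height before release.

Call:
arm_command(
  targets=[
    [0.025,[0.0005,0,0.03],[0,0,0]],
    [0.025,[0,0,0.012],[0,0,0]],
    [0.025,[0,0,0.006],[0,0,0]],
    [0.025,[0,0,0],[0,0,0]],
    [0.025,[0,0,0],[0,0,0]],
  ],
)

```text
time_s: 24.52
tool_pos: [0.5476, -0.2627, 0.2334]
orientation: [0.001, 0.998, 0.056, 0.001]
wrist_force: [0.6, 0.0, -1.3]
finger_gap: 0.0333
grip_force: 25.0
```

```bash
python3 - <<'E'
from h import *
go(.5475,-.2623,.0505,6.4)
E
```

```text
t 24.52 grasp [ 0.5479 -0.2628  0.0534] yaw 6.4 tilt [ 0.0013 -0.0009] gap 0.0333 F [ 0.6  0.  -1.3] grip 25.0
turn z 0.000 then shift x -0.0003 y -0.0006 z 0.0029
```

Call:
arm_command(
  targets=[
    [0.025,[0,0,0.0025],[0,0,0]],
    [0.025,[0,0,0.001],[0,0,0]],
    [0.025,[0,0,0],[0,0,0]],
    [0.05,[0,0,0],[0,0,0]],
    [0.05,[0,0,0],[0,0,0]],
    [0.05,[0,0,-0.02],[0,0,0]],
    [0.05,[0,0,-0.05],[0,0,0]],
    [0.05,[0,0,-0.05],[0,0,0]],
  ],
)

```text
time_s: 25.52
tool_pos: [0.5472, -0.2625, 0.3501]
orientation: [-0.0, 0.998, 0.056, -0.0]
wrist_force: [0.4, -0.3, -0.2]
finger_gap: 0.0503
grip_force: 0.0
```

Call:
arm_command(
  targets=[
    [0.05,[0,-0.05,-0.03],[0,0,0]],
    [0.05,[0,-0.06,0],[0,0,0]],
    [0.05,[0,-0.06,0],[0,0,0]],
    [0.05,[0,-0.06,0],[0,0,0]],
    [0.05,[0,-0.06,0],[0,0,0]],
    [0.05,[0,0,0],[0,0,0]],
  ],
)

```text
time_s: 26.28
tool_pos: [0.5139, 0.0293, 0.3794]
orientation: [-0.001, 0.998, 0.059, 0.0]
wrist_force: [0.3, -0.4, -0.2]
finger_gap: 0.0497
grip_force: 0.0
```

```bash
python3 - <<'E'
from h import *
c=read_camera("top"); im=c["img"]
a=cv2.resize(im[150:285,80:420],None,fx=2.3,fy=2.3,interpolation=cv2.INTER_CUBIC)
s=read_camera("scene")["img"]
b=cv2.resize(s[130:290,160:420],None,fx=1.8,fy=1.8,interpolation=cv2.INTER_CUBIC)
o=np.zeros((a.shape[0]+b.shape[0],a.shape[1],3),np.uint8); o[:a.shape[0]]=a; o[a.shape[0]:,:b.shape[1]]=b
cv2.imwrite("pics/fin.png",o[:600])
E
```

```text
(no output)
```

View pics/fin.png

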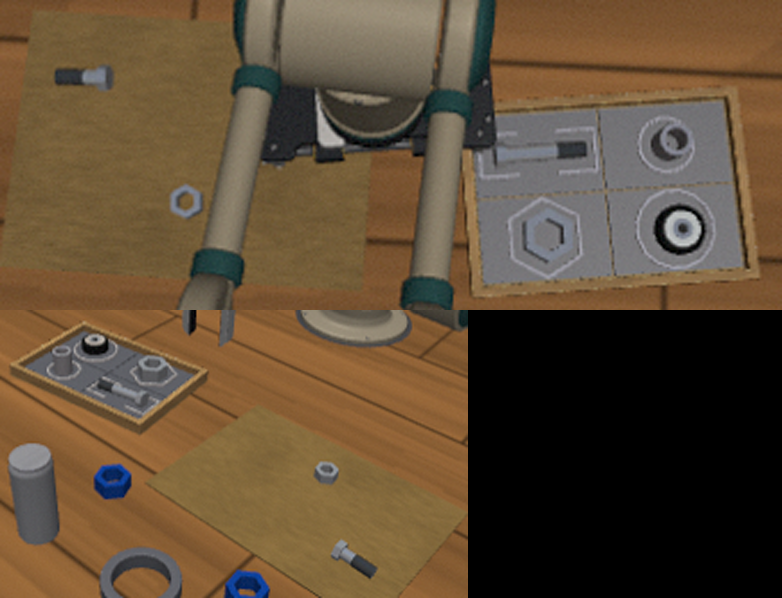

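All four parts sit within their outlines: bolt (545,152), nut (546,236), wheel (681,229), tube upright (668,143). The short bolt (83,77) and the small nut (186,201) have not moved.

```bash
python3 -c "
from cell import *
print(hand_in())"
```

```text
the job is handed in; nothing more can be done
None
```

The job is handed in: the final top and scene pictures show all four parts inside their outlines in the tray, with the short bolt, small nut and blue nuts left alone, at about 26 s on the robot's clock.

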